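# Pack the soap and click both soap cases shut

## Task

Lay the yellow soap bar flat in the empty blue soap case without dropping it, then close both the blue and the lime case, pressing each cover down until its catch holds it shut. The pink soap stays in the lime case, and the other things on the table must be left where they are.

Things in the scene. Friction and masses are not known exactly. Their poses are not given: they have to be found in the camera images.
- blue_case: Lower half of the blue clamshell soap case, fixed to the table. 110 long (own x) by 84 wide (own y), walls 3 thick and 20 high, floor 4 thick, inside 104 x 78. Origin: centre of its underside, z up. The cover is hinged on its +x end; the sprung catch is at the -x end and sticks out 26 beyond the wall. It starts empty. The whole case may stand turned.
- blue_case_seat (a point): centre of the blue case's inner floor, 4 above the table
- blue_case_hinge (a point): middle of the blue cover's hinge axis: 55 along the case's +x from its centre, 20 above the table; axis along the case's y
- blue_cover (a joint): angle of the blue cover, rad: 0 shut, 1.57 upright, 1.75 to 2.0 at the start (leaning back beyond the hinge), stop at 2.05. A weak spring lifts the cover open unless the catch holds it. The catch clicks in over the last 0.06 rad under about 10 N of push down near the free edge; held, the cover rests at 0 to 0.02.
- blue_cover_pad (a point): dark thumb patch, 18 x 44, on the outer face of the blue cover, 92 from the hinge, 18 from the free edge: the place to press. Its z axis points out of that face. The cover is a shallow dome 110 x 84 with sides 26 deep; its outer face lies 28 from the hinge plane (48 above the table when shut).
- lime_case: Lower half of the lime clamshell soap case, fixed to the table. 110 long (own x) by 84 wide (own y), walls 3 thick and 20 high, floor 4 thick, inside 104 x 78. Origin: centre of its underside, z up. The cover is hinged on its +x end; the sprung catch is at the -x end and sticks out 26 beyond the wall. It starts with the pink soap lying in it. The whole case may stand turned.
- lime_case_seat (a point): centre of the lime case's inner floor, 4 above the table
- lime_case_hinge (a point): middle of the lime cover's hinge axis: 55 along the case's +x from its centre, 20 above the table; axis along the case's y
- lime_cover (a joint): angle of the lime cover, rad: 0 shut, 1.57 upright, 1.75 to 2.0 at the start (leaning back beyond the hinge), stop at 2.05. A weak spring lifts the cover open unless the catch holds it. The catch clicks in over the last 0.06 rad under about 10 N of push down near the free edge; held, the cover rests at 0 to 0.02.
- lime_cover_pad (a point): dark thumb patch, 18 x 44, on the outer face of the lime cover, 92 from the hinge, 18 from the free edge: the place to press. Its z axis points out of that face. The cover is a shallow dome 110 x 84 with sides 26 deep; its outer face lies 28 from the hinge plane (48 above the table when shut).
- yellow_soap: yellow soap bar, 76 long (own x), 52 wide (own y), 32 high, 0.12 kg, loose on the table between the cases. Origin: centre of its underside, z up.
- pink_soap: pink soap bar, 76 long (own x), 52 wide (own y), 32 high, 0.12 kg, lying in the lime case from the start. Origin: centre of its underside, z up.
- red_bottle: bystander: small red dropper bottle, pointed white cap, diameter 38, height 88. Origin: centre of its underside.
- green_bottle: bystander: small dark green dropper bottle, pointed white cap, diameter 38, height 88. Origin: centre of its underside.
- black_pot: bystander: open black plastic pot, diameter 80, height 45. Origin: centre of its underside.
- flower_soap: bystander: cream flower-shaped soap, about 76 across, height 27. Origin: centre of its underside.
- round_soap: bystander: pale green round soap, diameter 72, height 35. Origin: centre of its underside.
There are look-alikes about, which are no part of the job. There is more than one size of the yellow_soap; the one meant has the size given above.

How it is judged:
By the outcome, as a careful person would: the job done as asked, in the order asked, and still so for the second after the job is handed in, with the robot touching nothing.
It also fails if it takes over 69 s, if anything falls off the work surface, if the arm or the gripper's body presses on something with over 40 N, if the wrist force passes 120 N, or if a joint passes its speed limit or range.

## Robot

A 6-joint arm with a two-finger parallel gripper is mounted at the origin on the work surface. World frame = base frame: x ahead of the robot, y to its left, z up, the work surface at z = 0. Lengths are in mm, angles in rad, forces in N, time in s.
With the tool pointing down it reaches from about 250 to 775 mm from the base axis. Payload 8.9 kg.
Tool frame: the origin (TCP) lies at the very end of the fingers, on their centre line; the grasp point (between the pads) lies 19 mm behind it; z points along the fingers, y is the direction in which the jaws open and shut (so a half turn about z gives the same grasp; the last joint's range is limited). The gripper opens to 85 mm and grips with 20 to 120 N. Pads are 22 mm wide; open, the fingers measure 114 mm over their backs; the gripper's body (76 mm by 85 mm) begins 54 mm behind the grasp point. The pads swing forward as they close: fully open they stand 13 mm farther back than shut.
Start: joints at [1.089, 0.291, -0.153, 1.127, 0, 1.431], TCP at [176.46, 494.455, 231.305] pointing down, gripper open.
Joint ranges: [-2.52, 2.52], [-0.91, 1.74], [-1.3, 1.37], [-1.96, 2.02], [-1.52, 1.47], [-3.14, 3.14]. Speed limits (rad/s): [2.22, 2.22, 2.79, 3.14, 3.14, 3.14].

## Interface

Orientations are given as a unit quaternion [w, x, y, z].
In Python, from station import status, optics, close_job gives the robot as it stands.
- The arm moves only by the shell command python3 -m creep 'ROWS' [FORCE]. ROWS is a JSON object of lists of equal length, an entry for each row: "angular": the turn, a rotation vector about the tool's x, y, z in degrees, a list of three; "travel": the shift along the tool's x, y, z in mm, a list of three; "hand": the finger opening in mm, from 0 to 85.4. In form: {"angular": [[rx, ry, rz], ...], "travel": [[tx, ty, tz], ...], "hand": [hand, ...]}. A call has 1 to 20 rows; each row shifts and turns the commanded pose from where the row before left it, along the tool's axes as they then stand; what a row does not reach is not made up. A row lasts 1/8 s, in which the tool goes at most 62.5 mm and 10.7 degrees, less where a joint would pass 70% of its speed; a pose out of reach is approached as far as the arm can. A call with a gripper value outside its range is refused whole. The fingers move at their own pace and stop on an object; FORCE is the grip in N (left out, the last holds). Time passes only in rows, so rows that do not move let the fingers close. It gives the time, the measured TCP pose, the force and the opening at its end, in the units of the state.
- status.read_state(): the state, without advancing time (a new reading comes with each control period).
- optics.get_image(name): name is "side" or "top" or "wrist"; returns the picture (384x512x3 uint8, red, green, blue); there is no depth.
- optics.camera_model(name): a dict with "mtx" (3x3 intrinsics, pixels), "extrinsics" (4x4, takes a point from camera to world coordinates); the wrist camera has in their place "mount" (4x4, takes a point from camera to tool coordinates, whose origin is the TCP and whose axes are the flange's). Camera axes: x right, y down, z forward; pixel columns grow to the right and rows downward; lengths in mm; the calibration is good to about 2 mm. A picture is of the moment at which its call begins: read the wrist's pose just before it. camera_model takes no time and is no camera call.
- close_job(): hands the job in, once; it reports no verdict.
Trained networks look in the newest picture that a camera, given by its name, has taken for a name from the list of things; names that differ only in an ending like _2 or _b are one class to them, and where a whole thing is asked for, a point or a joint stands for the part that bears it (a point fixed in the world has none). Each returns a list of dicts, best first, with "confidence" (0 to 1); they miss things now and then, are a little off and sometimes report something else, mostly with a low value. They report only what shows in the picture. A call takes as long as a camera call. They do not tell look-alikes from the thing itself.
- optics.masks_of(camera, name): "region" (384x512 bool, what is visible of it) and "box" ([left, top, right, bottom] in pixels, round what is visible of it).
- optics.pinpoint(camera, name): "position" ([column, row] in pixels: a listed point, or the origin of a listed thing).
The state is a dict: "time": time; "joint_pos": joint angles; "joint_vel": joint speeds; "tau": joint torques, N m; "tool_pos": TCP position; "tcp_rot": TCP orientation; "force": force on the tool from outside, world axes, zero at the start; "torque": the same for the moment, N m; "opening": opening from 0.0 (shut) to 1.0 (fully open).
Only numpy, scipy, OpenCV 4.12 (cv2) and the standard library are available. Lean on these libraries where they do the work, as an engineer would, in place of code of your own. Each camera call takes 0.05 s, during which the arm holds its last target.

## Working session

There is one attempt and no reset: what is moved stays moved. The work goes in short steps, Python scripts to look and compute and a shell command to move; the robot and the scene stay as the last step left them, time stands still between calls to the robot, and variables do not carry over. Pictures are saved under pics/ and viewed, and the job is handed in when it is done.

```bash
ls; mkdir -p pics
python3 - <<'E'
from station import status, optics
import cv2
print(status.read_state())
for n in ["side","top","wrist"]:
    im=optics.get_image(n); cv2.imwrite(f"pics/{n}0.png",im[:,:,::-1]); print(n,optics.camera_model(n))
E
```

```text
pics
{'time': 0.0, 'joint_pos': array([ 1.08869153e+00,  2.91268075e-01, -1.54108565e-01,  1.12667532e+00,
       -6.85613104e-06,  1.43150395e+00]), 'joint_vel': array([-0.0007108 , -0.00094543, -0.00046465,  0.00117706,  0.00130216,
       -0.00066476]), 'tau': array([ 2.55551764e-03, -5.37140429e+01,  3.31375015e+01,  1.57512270e-02,
        5.23045927e-06, -5.26150941e-06]), 'tool_pos': array([176.27109796, 494.07979553, 230.74525991]), 'tcp_rot': array([-1.88674940e-04,  1.70568083e-01,  9.85345693e-01, -5.98806049e-04]), 'force': array([-0.25211018, -0.1487957 , -0.22166786]), 'torque': array([-0.04380225, -0.05149617,  0.01909686]), 'opening': 0.997348836940299}
side {'mtx': array([[443.55834834,   0.        , 252.57501033],
       [  0.        , 443.55834834, 186.9076041 ],
       [  0.        ,   0.        ,   1.        ]]), 'extrinsics': array([[-9.81269523e-01, -9.01326603e-02,  1.70253420e-01,
         3.81389808e+02],
       [-1.91989607e-01,  5.30124042e-01, -8.25898596e-01,
         9.25212602e+02],
       [-1.58149934e-02, -8.43116008e-01, -5.37499100e-01,
         6.
[... 444 characters left out ...]
90e+01],
       [ 7.62856849e-04, -1.96704201e-01, -9.80462582e-01,
         1.12230016e+03],
       [ 0.00000000e+00,  0.00000000e+00,  0.00000000e+00,
         1.00000000e+00]])}
wrist {'mtx': array([[322.56729943,   0.        , 256.23434411],
       [  0.        , 322.56729943, 187.36432653],
       [  0.        ,   0.        ,   1.        ]]), 'mount': array([[-5.94034171e-04, -9.56641367e-01, -2.91267817e-01,
         7.39654325e+01],
       [ 9.99999481e-01, -3.27205268e-04, -9.64801985e-04,
         8.66526614e-01],
       [ 8.27665126e-04, -2.91268239e-01,  9.56641065e-01,
        -1.43671474e+02],
       [ 0.00000000e+00,  0.00000000e+00,  0.00000000e+00,
         1.00000000e+00]])}
```

View pics/side0.png

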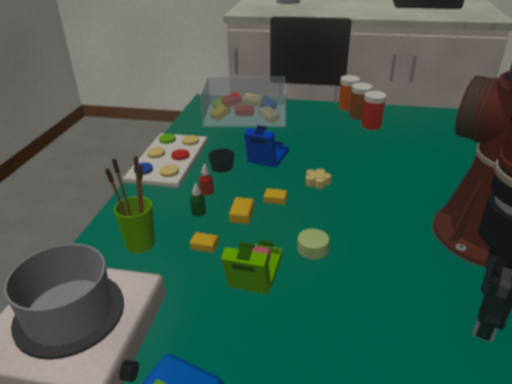

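View pics/top0.png

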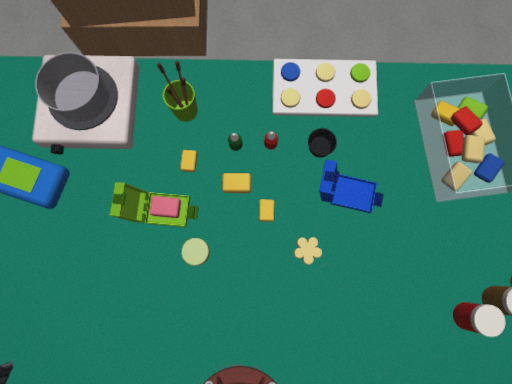

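View pics/wrist0.png

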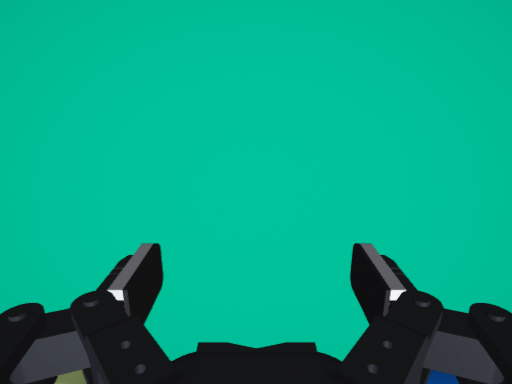

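The side view shows both covers leaning back. There are three yellow bars in the top view, at (189,160), (237,183) and (267,210). At about 0.37 px/mm the real bar should measure about 28x19 px, and only (237,183) looks that big. I'll measure it and enlarge it.

```bash
cat > h.py <<'E'
import numpy as np, cv2
from station import status, optics
from scipy.spatial.transform import Rotation as R
def cam(n):
    m=optics.camera_model(n); K=m["mtx"]
    if n=="wrist":
        s=status.read_state(); q=s["tcp_rot"]; T=np.eye(4); T[:3,:3]=R.from_quat([q[1],q[2],q[3],q[0]]).as_matrix(); T[:3,3]=s["tool_pos"]
        E=T@m["mount"]
    else: E=m["extrinsics"]
    return K,E
def ray(px,K,E):
    d=E[:3,:3]@np.linalg.inv(K)@np.array([px[0],px[1],1.]); return E[:3,3],d/np.linalg.norm(d)
def onplane(px,z,KE):
    o,d=ray(px,*KE); return o+d*(z-o[2])/d[2]
def proj(P,KE):
    K,E=KE; p=(np.atleast_2d(P)-E[:3,3])@E[:3,:3]; p=p@K.T; return p[:,:2]/p[:,2:]
def tri(pa,KA,pb,KB):
    oa,da=ray(pa,*KA); ob,db=ray(pb,*KB)
    A=np.stack([da,-db],1); s=np.linalg.lstsq(A,ob-oa,rcond=None)[0]
    a=oa+da*s[0]; b=ob+db*s[1]; return (a+b)/2,np.linalg.norm(a-b)
def rot():
    q=status.read_state()["tcp_rot"]; return R.from_quat([q[1],q[2],q[3],q[0]])
E
python3 - <<'E'
from h import *
np.set_printoptions(precision=1,suppress=True)
T=cam("top");S=cam("side")
im=optics.get_image("top");sm=optics.get_image("side")
for d in optics.masks_of("top","yellow_soap"):
    c=d["region"].astype(np.uint8); cn=max(cv2.findContours(c,0,1)[0],key=cv2.contourArea)
    w=np.array([onplane(p[0],32,T)[:2] for p in cn],np.float32)
    print(d["confidence"],d["box"],cv2.minAreaRect(w))
for n in ["blue_case","blue_case_seat","blue_case_hinge","blue_cover_pad","lime_case","lime_case_seat","lime_case_hinge","lime_cover_pad","yellow_soap","pink_soap","red_bottle","green_bottle","black_pot","flower_soap","round_soap"]:
    for c,K in(("top",T),("side",S)):
        print(n,c,[(round(d["confidence"],2),np.array(d["position"]),onplane(d["position"],{"seat":4,"hinge":20}.get(n.split("_")[-1],0),K)) for d in optics.pinpoint(c,n)[:3]])
cv2.imwrite("pics/top1.png",cv2.resize(im[120:270,100:400],None,fx=2.6,fy=2.6,interpolation=2)[:,:,::-1])
cv2.imwrite("pics/side1.png",cv2.resize(sm[110:310,130:340],None,fx=2.9,fy=2.9,interpolation=2)[:,:,::-1])
E
```

```text
0.57 [257.7, 201.1, 273.6, 219.0] ((521.5382690429688, -59.77770233154297), (53.962554931640625, 39.826210021972656), 0.7023178339004517)
0.57 [179.3, 148.9, 200.1, 173.2] ((653.9257202148438, 153.4692840576172), (59.22512435913086, 43.57583999633789), 1.0631206035614014)
blue_case top [(0.74, array([353.5, 194.6]), array([ 573.7, -299.3,    0. ]))]
blue_case side [(0.91, array([270.7, 158.9]), array([ 570.9, -284.5,    0. ]))]
blue_case_seat top [(0.58, array([353.8, 193.5]), array([ 576. , -299.3,    4. ])), (0.3, array([234.7, 185.4]), array([592.8,  28.8,   4. ]))]
blue_case_seat side []
blue_case_hinge top [(0.71, array([334.8, 190.3]), array([ 580.7, -244.4,   20. ]))]
blue_case_hinge side [(0.71, array([262.8, 159.4]), array([ 588.5, -241.7,   20. ]))]
blue_cover_pad top [(0.93, array([322.4, 177.6]), array([ 620.3, -214.1,    0. ])), (0.72, array([353.8, 189. ]), array([ 589.5, -300.5,    0. ])), (0.47, array([236.6, 185.6]), array([593.2,  23.8,   0. ]))]
blue_cover_pad side [(0.7, array([258.4, 137.5]), array([ 636.5, -427.5,    0. ])), (0.65, array([246.2, 267.1]), array([
[... 1744 characters left out ...]
 278.7]), array([527.5, 245.2,   0. ]))]
black_pot top [(0.9, array([318.6, 142.7]), array([ 721.5, -204.4,    0. ]))]
black_pot side [(0.66, array([221.7, 170.3]), array([ 705.6, -190.1,    0. ]))]
flower_soap top [(0.8, array([306.2, 248.2]), array([ 424.5, -168.4,    0. ]))]
flower_soap side [(0.59, array([317.1, 183.1]), array([ 417.3, -165. ,    0. ])), (0.4, array([224.5, 170.1]), array([ 697.5, -192.7,    0. ]))]
round_soap top [(0.89, array([198. , 252.6]), array([407.5, 121.8,   0. ]))]
round_soap side [(0.81, array([311.7, 249.5]), array([408.8, 127.5,   0. ])), (0.67, array([258.3, 266.9]), array([520. , 206.6,   0. ])), (0.42, array([195.3, 212.8]), array([718.9,  34.2,   0. ]))]
```

View pics/top1.png

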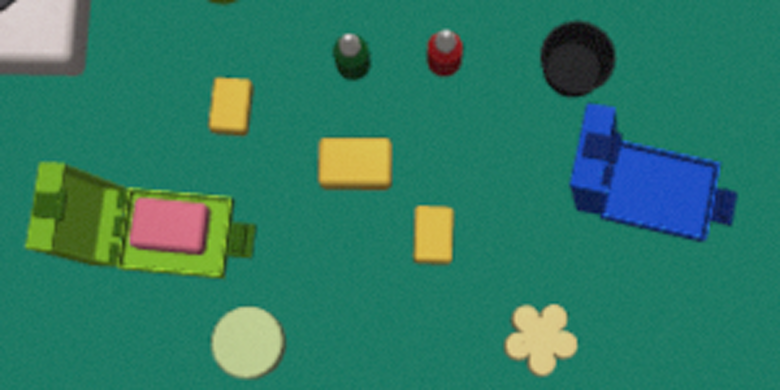

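View pics/side1.png

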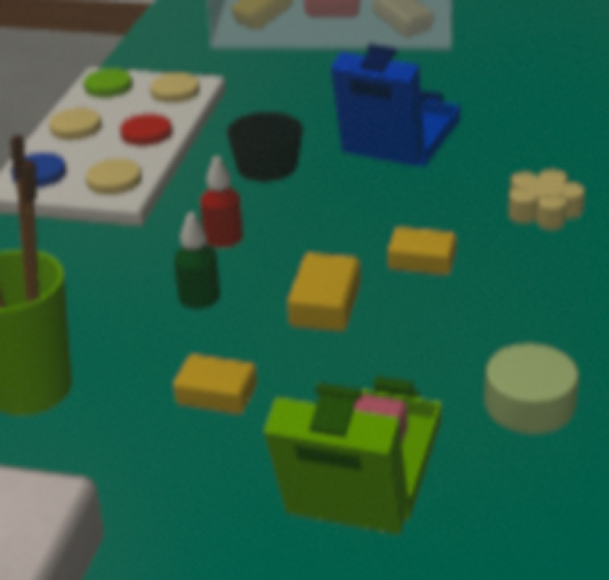

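The middle bar, side (240,210) and top (237,183), is clearly the biggest of the three. I'll measure all three by colour, and fit the case rims too.

Run:
```python
from h import *
np.set_printoptions(precision=1,suppress=True)
T=cam("top")
im=optics.get_image("top"); hsv=cv2.cvtColor(im,cv2.COLOR_RGB2HSV)
m=cv2.inRange(hsv,(17,120,120),(28,255,255)); 
for cn in cv2.findContours(m,0,1)[0]:
    x,y,w,h=cv2.boundingRect(cn)
    if cv2.contourArea(cn)>60 and 130<y<240 and 150<x<300:
        w_=np.array([onplane(p[0],32,T)[:2] for p in cn],np.float32)
        print((x,y,w,h),cv2.minAreaRect(w_))
x0,y0=220,165
cv2.imwrite("pics/soap_crop.png",cv2.resize(im[135:230,170:290],None,fx=5,fy=5,interpolation=2)[:,:,::-1])
# rim corners by eye from 2.6x crop
for n,c in (("blue",[(620,140),(718,160),(703,240),(602,212)]),("lime",[(126,187),(232,197),(222,276),(121,268)])):
    P=np.array([onplane((100+a/2.6,120+b/2.6),20,T) for a,b in c]); print(n,P[:,:2],P.mean(0))
```

```text
(259, 199, 15, 22) ((522.8098754882812, -58.46549606323242), (56.52523422241211, 37.10007095336914), 0.729483962059021)
(223, 173, 28, 18) ((597.6633911132812, 22.539016723632812), (46.974342346191406, 73.11625671386719), 1.060611605644226)
(181, 150, 16, 21) ((655.6994018554688, 155.8487091064453), (37.979801177978516, 56.53273391723633), 86.32463836669922)
blue [[ 626.9 -255.2]
 [ 607.2 -357.5]
 [ 522.1 -338.9]
 [ 549.6 -235.1]] [ 576.5 -296.7   20. ]
lime [[566.9 260.9]
 [558.3 149.8]
 [475.7 155.7]
 [482.1 259.9]] [520.8 206.6  20. ]
```

View pics/soap_crop.png

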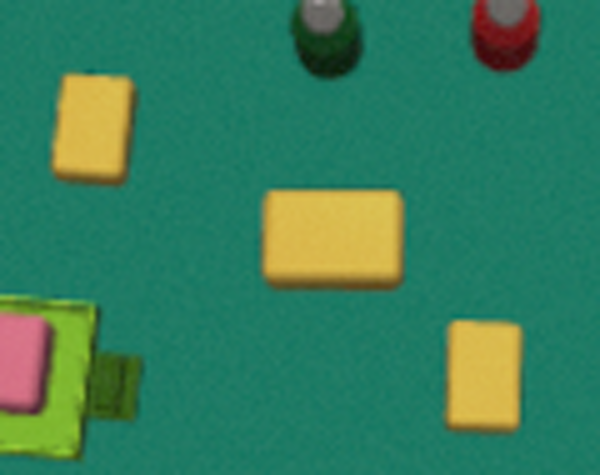

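Sizes confirmed: the bar at (237,183) measures about 73x47 mm with blurred edges, so it is the 76x52 bar. The other two are about 57x37 mm. I'll move over it and turn the jaws across its width.

```bash
python3 -m creep '{"angular":[[0,0,0],[0,0,0],[0,0,0],[0,0,0],[0,0,0],[0,0,0],[0,0,0],[0,0,0],[0,0,0],[0,0,0],[0,0,0],[0,0,0]],"travel":[[-46.3,-25.2,0],[-46.3,-25.2,0],[-46.3,-25.2,0],[-46.3,-25.2,0],[-46.3,-25.2,0],[-46.3,-25.2,0],[-46.3,-25.2,0],[-46.3,-25.2,0],[-46.3,-25.2,0],[-46.3,-25.2,0],[-46.3,-25.2,0],[-46.3,-25.2,0]],"hand":[85,85,85,85,85,85,85,85,85,85,85,85]}' 40
python3 -m creep '{"angular":[[0,0,-10],[0,0,-10],[0,0,-10],[0,0,-10],[0,0,-10],[0,0,-10],[0,0,-10],[0,0,-10],[0,0,-10],[0,0,-10],[0,0,-10],[0,0,0]],"travel":[[0,0,0],[0,0,0],[0,0,0],[0,0,0],[0,0,0],[0,0,0],[0,0,0],[0,0,0],[0,0,0],[0,0,0],[0,0,0],[0,0,0]],"hand":[85,85,85,85,85,85,85,85,85,85,85,85]}'
cat > look.py <<'E'
import sys
from h import *
np.set_printoptions(precision=2,suppress=True)
n=sys.argv[1]; cname=sys.argv[2] if len(sys.argv)>2 else "wrist"
s=status.read_state(); print(s["time"],s["tool_pos"],s["force"],s["opening"]); print(rot().as_matrix())
im=optics.get_image(cname); cv2.imwrite(f"pics/{n}.png",im[:,:,::-1])
E
python3 look.py w1
```

```text
time: 3.35
tool_pos: [599.1, 21.4, 231.3]
tcp_rot: [0.0, 0.171, 0.985, 0.0]
force: [-0.1, 0.9, -0.1]
opening: 0.993
time: 4.85
tool_pos: [598.1, 22.9, 231.2]
tcp_rot: [0.0, 0.709, -0.705, -0.0]
force: [0.2, -0.4, -0.6]
opening: 0.997
4.85 [598.09  22.89 231.24] [ 0.21 -0.43 -0.57] 0.9966594977565787
[[ 0.01 -1.   -0.  ]
 [-1.   -0.01 -0.  ]
 [ 0.    0.   -1.  ]]
```

View pics/w1.png

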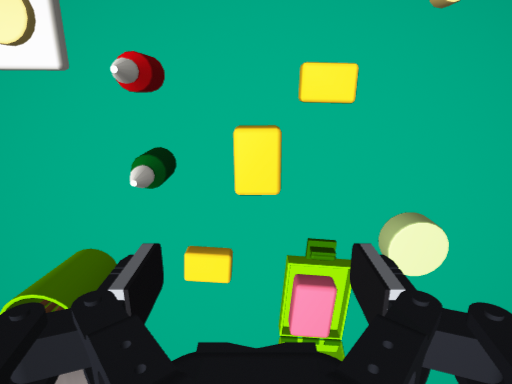

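The wrist view shows the 76x52 bar at (258,160), and the lime case with the pink soap at (317,300). The decoys are at (328,82) and (208,265). I'll measure the bar precisely.

Run:
```python
from h import *
np.set_printoptions(precision=1,suppress=True)
W=cam("wrist"); im=optics.get_image("wrist"); hsv=cv2.cvtColor(im,cv2.COLOR_RGB2HSV)
m=cv2.inRange(hsv,(20,120,120),(32,255,255))
for cn in cv2.findContours(m,0,1)[0]:
    if 300<cv2.contourArea(cn)<6000:
        w_=np.array([onplane(p[0],32,W)[:2] for p in cn],np.float32); print(cv2.boundingRect(cn),cv2.minAreaRect(w_))
for p in [(288,256),(351,259),(343,345),(282,338)]: print(onplane(p,20,W)[:2])
cv2.imwrite("pics/w1c.png",cv2.resize(im[230:360,270:370],None,fx=4.5,fy=4.5,interpolation=2)[:,:,::-1])
```

```text
(185, 247, 47, 36) ((656.0012817382812, 150.1505584716797), (46.56559753417969, 55.28304672241211), 86.44550323486328)
(233, 126, 48, 69) ((597.7130126953125, 23.57769203186035), (50.570068359375, 75.39175415039062), 0.5547840595245361)
(299, 62, 59, 41) ((526.63818359375, -57.700462341308594), (38.26549530029297, 58.05500411987305), 88.5634765625)
[559.4 145. ]
[481.6 149. ]
[481.1 279. ]
[563.7 267.7]
```

View pics/w1c.png

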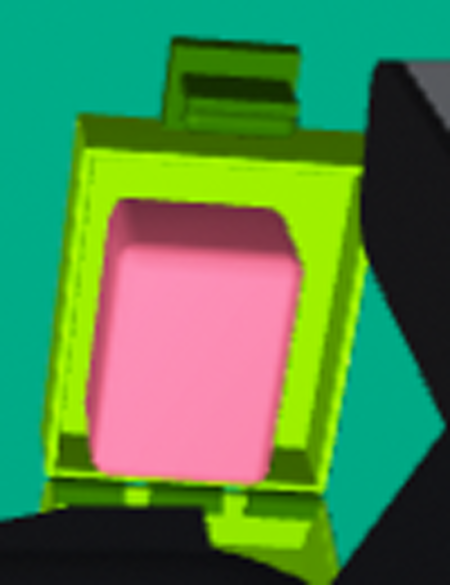

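The bar's centre is (597.7, 23.6) and it measures 75x51 mm at z=32, which is consistent. I'll go down and grip high on it, so the fingers stay above the case rim when I place it.

```bash
python3 -m creep '{"angular":[[0,0,0],[0,0,0],[0,0,0],[0,0,0],[0,0,0],[0,0,0],[0,0,0],[0,0,0],[0,0,0],[0,0,0],[0,0,0],[0,0,0],[0,0,0]],"travel":[[-0.7,0,45],[0,0,45],[0,0,45],[0,0,40],[0,0,25],[0,0,12],[0,0,5],[0,0,0],[0,0,0],[0,0,0],[0,0,0],[0,0,0],[0,0,0]],"hand":[85,85,85,85,85,85,85,85,45,45,45,45,45]}' 40
python3 look.py w2;python3 look.py s2 side
```

```text
time: 6.58
tool_pos: [598.6, 23.6, 15.3]
tcp_rot: [-0.0, 0.709, -0.705, 0.0]
force: [-1.6, 0.3, 4.8]
opening: 0.597
6.575 [598.59  23.56  15.26] [-1.62  0.31  4.82] 0.5974219460713368
[[ 0.01 -1.    0.  ]
 [-1.   -0.01 -0.  ]
 [ 0.   -0.   -1.  ]]
6.625 [598.57  23.57  15.25] [-1.72 -0.82  4.94] 0.5959199876492531
[[ 0.01 -1.    0.  ]
 [-1.   -0.01 -0.  ]
 [ 0.   -0.   -1.  ]]
```

View pics/w2.png

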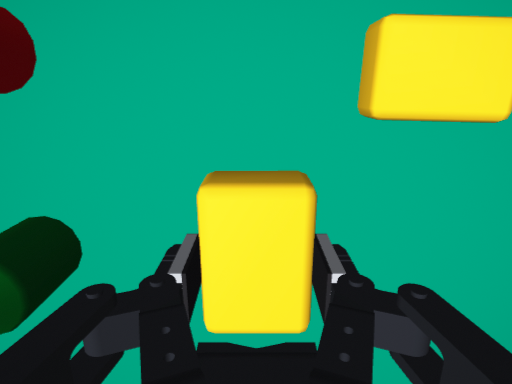

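View pics/s2.png

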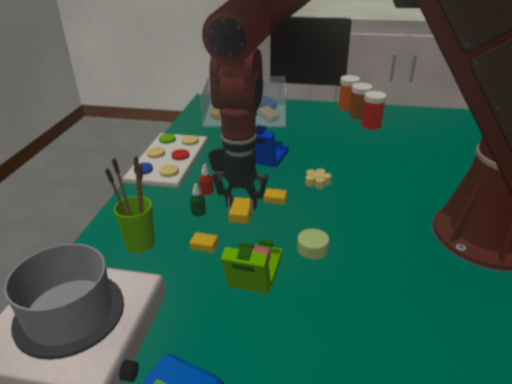

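```bash
python3 -m creep '{"angular":[[0,0,0],[0,0,0],[0,0,0],[0,0,0],[0,0,0],[0,0,0],[0,0,0],[0,0,0],[0,0,0],[0,0,0],[0,0,0],[0,0,0],[0,0,0],[0,0,0],[0,0,0],[0,0,0]],"travel":[[0,0,0],[0,0,0],[0,0,-10],[0,0,-20],[0,0,-30],[0,0,-40],[0,0,-40],[0,0,-40],[0,0,-35],[25,2,0],[40,4,0],[40,4,0],[40,4,0],[40,4,0],[25,0,0],[0,0,0]],"hand":[45,45,45,45,45,45,45,45,45,45,45,45,45,45,45,45]}'
python3 look.py w3
```

```text
time: 8.68
tool_pos: [581.1, -188.2, 229.7]
tcp_rot: [0.0, 0.708, -0.706, 0.0]
force: [0.2, 0.7, -1.0]
opening: 0.599
8.675 [ 581.08 -188.17  229.66] [ 0.22  0.65 -1.05] 0.5992418987568677
[[ 0. -1.  0.]
 [-1. -0. -0.]
 [ 0. -0. -1.]]
```

View pics/w3.png

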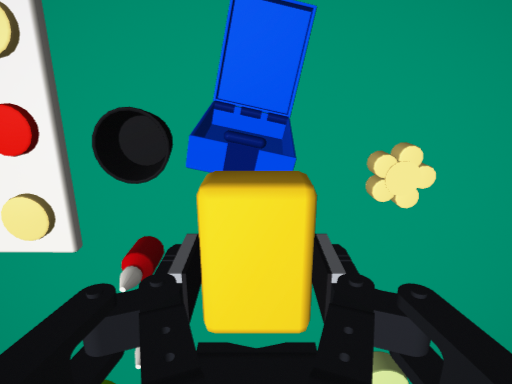

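The bar is held. I'll go 60 mm farther so the whole blue case shows.

```bash
python3 -m creep '{"angular":[[0,0,0],[0,0,0],[0,0,0]],"travel":[[30,0,0],[32,0,0],[0,0,0]],"hand":[45,45,45]}'
python3 - <<'E'
from h import *
np.set_printoptions(precision=1,suppress=True)
W=cam("wrist"); im=optics.get_image("wrist")
print(status.read_state()["tool_pos"])
for n in ["blue_case","blue_case_seat","blue_case_hinge"]:
    print(n,[(round(d["confidence"],2),np.array(d["position"]),onplane(d["position"],{"seat":4,"hinge":20}.get(n.split("_")[-1],0),W)) for d in optics.pinpoint("wrist",n)[:3]])
cv2.imwrite("pics/w4.png",cv2.resize(im[0:210,170:370],None,fx=2.8,fy=2.8,interpolation=2)[:,:,::-1])
E
```

```text
time: 9.1
tool_pos: [581.7, -249.2, 229.3]
tcp_rot: [0.0, 0.709, -0.705, 0.0]
force: [0.5, -0.1, -1.6]
opening: 0.596
[ 581.7 -248.   229.3]
blue_case [(0.89, array([260.3, 113.5]), array([ 577.9, -296.8,    0. ]))]
blue_case_seat [(0.86, array([262.3, 116. ]), array([ 575.7, -294.4,    4. ]))]
blue_case_hinge [(0.92, array([254.1, 162.9]), array([ 584.7, -244.2,   20. ]))]
```

View pics/w4.png

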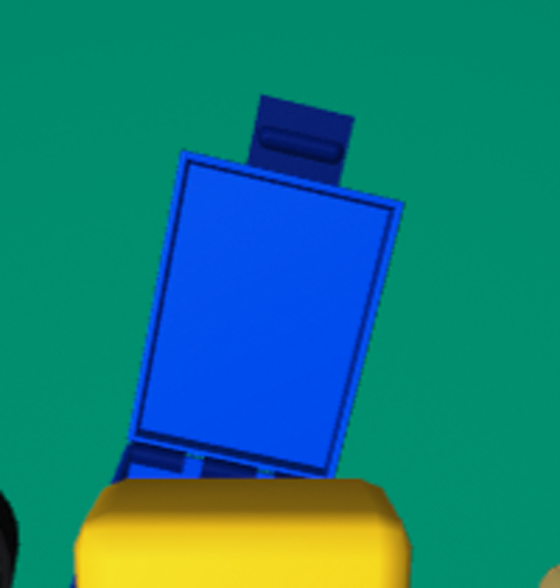

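The blue case rim is fully in view, with crop corners (182,152), (404,204), (330,476) and (130,438).

Run:
```python
from h import *
from scipy.optimize import least_squares
np.set_printoptions(precision=2,suppress=True)
W=cam("wrist"); px=np.array([(182,152),(404,204),(330,476),(130,438)])/2.8+[170,0]
P=np.array([onplane(p,20,W) for p in px]); print(P)
L=np.array([(-55,-42),(-55,42),(55,42),(55,-42)])
for M in (L,L*[1,-1]):
  def f(v):
    c,s=np.cos(v[2]),np.sin(v[2]); return (M@np.array([[c,s],[-s,c]])+v[:2]-P[:,:2]).ravel()
  r=least_squares(f,[576,-297,1.37]); print(r.x,np.degrees(r.x[2]),np.round(r.fun,1))
print(np.diff(np.vstack([P,P[:1]]),axis=0), rot().as_matrix())
print([onplane(np.array(p)/2.8+[170,0],20,W) for p in [(261,95),(354,118)]])
```

```text
[[ 604.77 -354.71   20.  ]
 [ 523.11 -337.45   20.  ]
 [ 546.76 -234.13   20.  ]
 [ 626.71 -249.09   20.  ]]
[ 575.34 -293.85    1.36] 78.0756010823511 [ 0.3 -1.6 -0.2 -1.5 -1.2  2.8  1.1  0.4]
[ 575.34 -293.85    1.33] 76.22455946942335 [-83.3  17.4  79.9 -19.8  82.5 -16.3 -79.1  18.7]
[[ -81.66   17.25    0.  ]
 [  23.65  103.32    0.  ]
 [  79.95  -14.96    0.  ]
 [ -21.93 -105.61    0.  ]] [[ 0.01 -1.   -0.  ]
 [-1.   -0.01  0.  ]
 [-0.    0.   -1.  ]]
[array([ 576.34, -373.8 ,   20.  ]), array([ 542.81, -366.48,   20.  ])]
```

```bash
python3 -m creep '{"angular":[[0,0,0],[0,0,0],[0,0,6],[0,0,6],[0,0,0],[0,0,0],[0,0,0],[0,0,0],[0,0,0],[0,0,0],[0,0,0]],"travel":[[23,3,0],[24,3,0],[0,0,0],[0,0,0],[0,0,30],[0,0,45],[0,0,45],[0,0,40],[0,0,20],[0,0,10],[0,0,0]],"hand":[45,45,45,45,45,45,45,45,45,45,45]}'
python3 look.py w5;python3 look.py t5 top
python3 -c "
import cv2;im=cv2.imread('pics/t5.png');cv2.imwrite('pics/t5c.png',cv2.resize(im[130:250,290:410],None,fx=5,fy=5,interpolation=2))"
```

```text
time: 10.68
tool_pos: [575.8, -296.2, 39.1]
tcp_rot: [-0.0, -0.632, 0.775, 0.0]
force: [0.4, -0.1, -0.8]
opening: 0.594
10.675 [ 575.84 -296.17   39.07] [ 0.45 -0.07 -0.84] 0.5936588165106413
[[-0.2  -0.98 -0.  ]
 [-0.98  0.2   0.  ]
 [-0.    0.   -1.  ]]
10.725 [ 576.34 -296.28   39.87] [ 0.7  -0.95 -0.74] 0.5975905230222912
[[-0.2  -0.98  0.  ]
 [-0.98  0.2  -0.  ]
 [ 0.   -0.   -1.  ]]
```

View pics/w5.png

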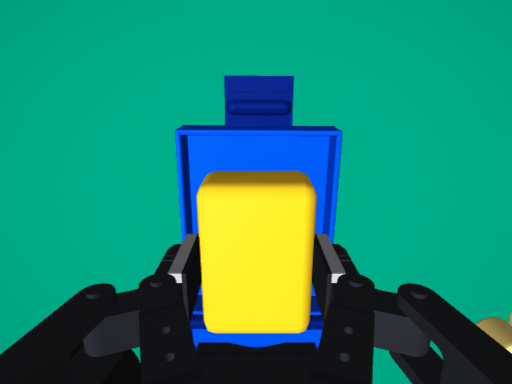

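View pics/t5c.png

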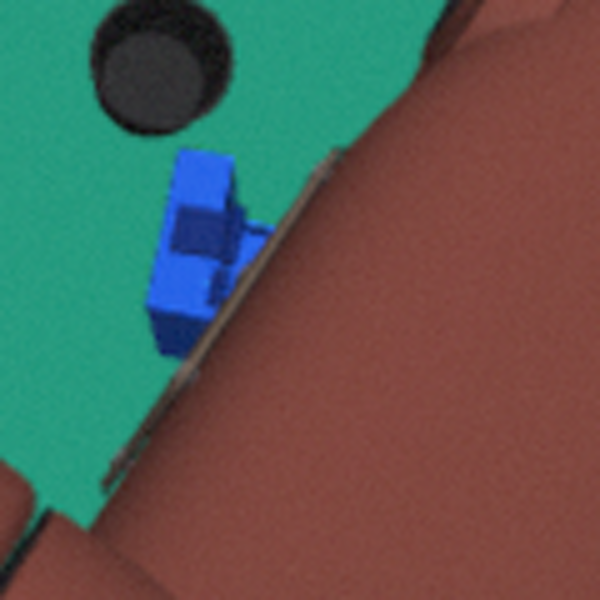

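The bar is lined up inside the case, with about equal gaps left and right. I'll lower it gently and watch the force.

```bash
python3 -m creep '{"angular":[[0,0,0],[0,0,0],[0,0,0],[0,0,0],[0,0,0]],"travel":[[0,0,6],[0,0,6],[0,0,4],[0,0,2],[0,0,0]],"hand":[45,45,45,45,45]}'
python3 -m creep '{"angular":[[0,0,0],[0,0,0]],"travel":[[0,0,1.5],[0,0,0]],"hand":[45,45]}'
```

```text
time: 11.4
tool_pos: [576.0, -295.5, 21.1]
tcp_rot: [-0.0, -0.632, 0.775, 0.0]
force: [0.0, -0.8, -2.8]
opening: 0.596
time: 11.65
tool_pos: [576.1, -295.5, 19.8]
tcp_rot: [0.0, -0.632, 0.775, 0.0]
force: [1.3, 0.9, -2.5]
opening: 0.597
```

```bash
python3 -m creep '{"angular":[[0,0,0],[0,0,0],[0,0,0]],"travel":[[0,0,0.7],[0,0,0],[0,0,0]],"hand":[45,45,45]}'
```

```text
time: 12.02
tool_pos: [576.2, -295.6, 19.3]
tcp_rot: [0.0, -0.632, 0.775, -0.0]
force: [-0.3, 0.1, 1.2]
opening: 0.594
```

```bash
python3 -m creep '{"angular":[[0,0,0],[0,0,0],[0,0,0],[0,0,0],[0,0,0]],"travel":[[0,0,0.5],[0,0,0],[0,0,0],[0,0,0],[0,0,0]],"hand":[45,45,56,62,62]}'
python3 look.py w6
```

```text
time: 12.65
tool_pos: [576.1, -295.5, 18.5]
tcp_rot: [-0.0, -0.632, 0.775, 0.0]
force: [0.4, 0.1, 0.1]
opening: 0.729
12.65 [ 576.09 -295.55   18.49] [0.4  0.14 0.14] 0.7285384654370526
[[-0.2  -0.98 -0.  ]
 [-0.98  0.2   0.  ]
 [-0.    0.   -1.  ]]
```

View pics/w6.png

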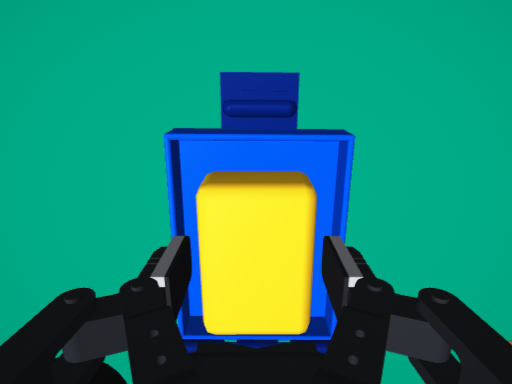

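Released, and the bar lies flat between the walls. I'll rise, and back off beyond the hinge side.

```bash
python3 -m creep '{"angular":[[0,0,0],[0,0,0],[0,0,0],[0,0,0],[0,0,0],[0,0,0],[0,0,0],[0,0,0],[0,0,0],[0,0,0],[0,0,0],[0,0,0]],"travel":[[0,0,-10],[0,0,-25],[0,0,-45],[0,0,-50],[0,0,-50],[0,0,-30],[-30,0,0],[-50,0,0],[-50,0,0],[-40,0,0],[-20,0,0],[0,0,0]],"hand":[62,62,62,62,20,0,0,0,0,0,0,0]}'
python3 look.py w7; python3 look.py s7 side;python3 look.py t7 top;  python3 -c "
import cv2;im=cv2.imread('pics/t7.png');cv2.imwrite('pics/t7c.png',cv2.resize(im[130:250,290:410],None,fx=5,fy=5,interpolation=2))"
```

```text
time: 14.2
tool_pos: [614.6, -108.6, 229.1]
tcp_rot: [0.0, -0.632, 0.775, -0.0]
force: [-1.0, -0.4, -0.5]
opening: -0.006
14.2 [ 614.65 -108.64  229.08] [-1.04 -0.36 -0.49] -0.005902091870317982
[[-0.2  -0.98  0.  ]
 [-0.98  0.2  -0.  ]
 [ 0.   -0.   -1.  ]]
14.25 [ 614.48 -109.74  228.93] [-0.36 -0.81  0.34] 0.00046520050135433997
[[-0.2  -0.98  0.  ]
 [-0.98  0.2  -0.  ]
 [ 0.   -0.   -1.  ]]
14.3 [ 614.39 -110.33  228.8 ] [-0.33  0.    0.56] 0.0003684929881265069
[[-0.2  -0.98  0.  ]
 [-0.98  0.2  -0.  ]
 [ 0.   -0.   -1.  ]]
```

View pics/w7.png

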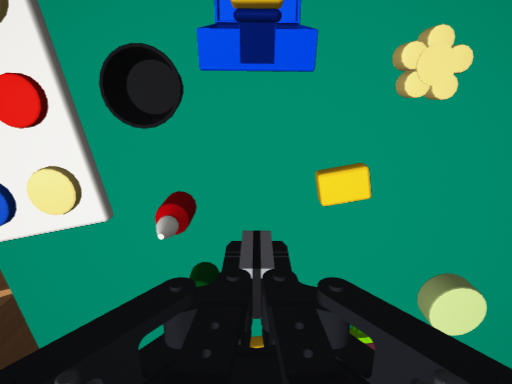

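View pics/s7.png

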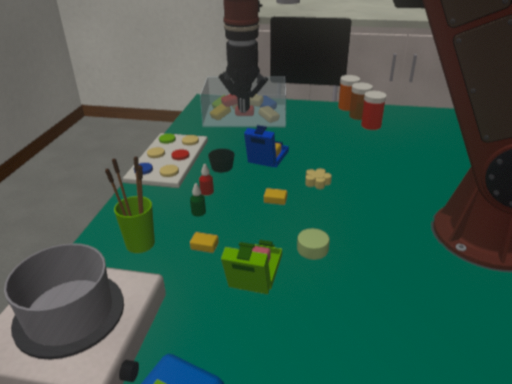

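The cover lines up with the tool's centre plane, with its top edge centred at column 257. I'll lower the closed fingers behind it and push it over in stages.

```bash
python3 -m creep '{"angular":[[0,0,0],[0,0,0],[0,0,0],[0,0,0],[0,0,0],[0,0,0],[0,0,0],[0,0,0],[0,0,0],[0,0,0],[0,0,0],[0,0,0],[0,0,0]],"travel":[[0,0,40],[0,0,45],[0,0,34],[0,0,10],[20,0,0],[20,0,0],[15,0,0],[15,0,0],[15,0,0],[12,0,-1],[12,0,-3],[0,0,-2],[0,0,0]],"hand":[0,0,0,0,0,0,0,0,0,0,0,0,0]}' 40
python3 look.py w8; python3 look.py s8 side
```

```text
time: 15.98
tool_pos: [592.6, -216.1, 105.8]
tcp_rot: [0.0, -0.632, 0.775, -0.0]
force: [0.6, -0.1, -0.2]
opening: -0.003
15.975 [ 592.55 -216.09  105.79] [ 0.57 -0.07 -0.24] -0.003011715716271822
[[-0.2  -0.98  0.  ]
 [-0.98  0.2  -0.  ]
 [ 0.   -0.   -1.  ]]
16.025 [ 592.53 -215.86  105.68] [-0.73  0.25 -0.5 ] 0.0018051687194556288
[[-0.2  -0.98  0.  ]
 [-0.98  0.2   0.  ]
 [-0.   -0.   -1.  ]]
```

View pics/w8.png

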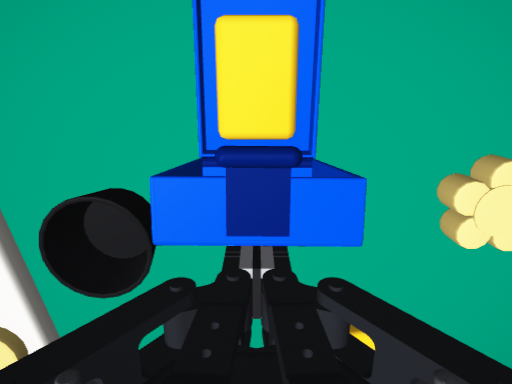

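View pics/s8.png

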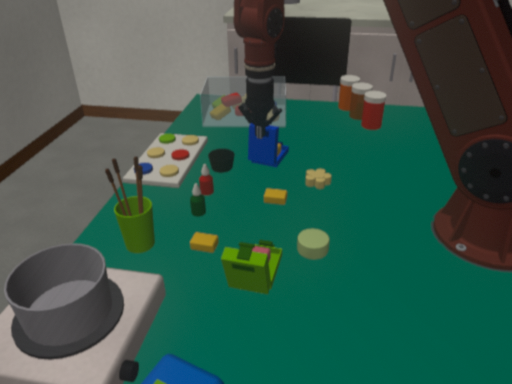

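The cover is now about upright against the finger, and the bar still lies square in the case. Next I'll swing it down.

```bash
python3 -m creep '{"angular":[[0,0,0],[0,0,0],[0,0,0],[0,0,0],[0,0,0],[0,0,0],[0,0,0],[0,0,0],[0,0,0],[0,0,0],[0,0,0],[0,0,0],[0,0,0]],"travel":[[9,0,-2],[10,0,-2],[10,0,0],[10,0,0],[10,0,1.5],[10,0,2],[9.3,0,4],[9.3,0,4.7],[8.4,0,6],[8.4,0,7],[11.6,0,12],[7.9,0,12],[0,0,0]],"hand":[0,0,0,0,0,0,0,0,0,0,0,0,0]}'
python3 look.py w9; python3 look.py s9 side
```

```text
time: 17.7
tool_pos: [568.9, -328.4, 59.2]
tcp_rot: [-0.0, -0.631, 0.775, 0.0]
force: [0.4, -0.3, 2.0]
opening: -0.002
17.7 [ 568.87 -328.38   59.24] [ 0.42 -0.34  2.03] -0.0020638494389838835
[[-0.2  -0.98 -0.  ]
 [-0.98  0.2   0.  ]
 [-0.    0.   -1.  ]]
17.75 [ 569.04 -328.03   59.81] [-0.38  0.51  0.02] -0.0022407686801909407
[[-0.2  -0.98 -0.  ]
 [-0.98  0.2   0.  ]
 [-0.    0.   -1.  ]]
```

View pics/w9.png

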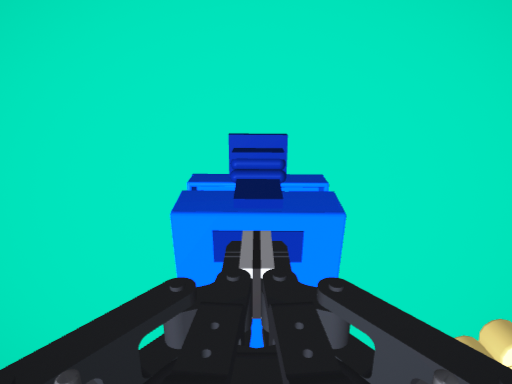

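View pics/s9.png

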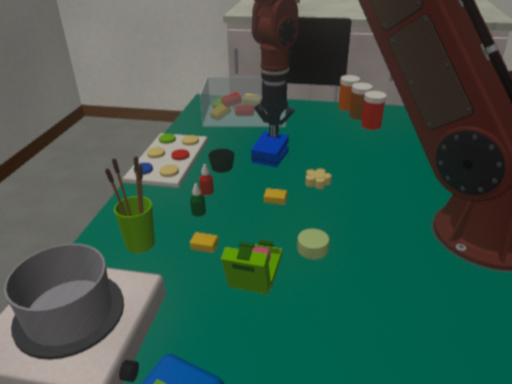

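The cover is nearly shut and the fingertips are on the thumb patch. I'll press down in small steps.

```bash
python3 -m creep '{"angular":[[0,0,0],[0,0,0],[0,0,0],[0,0,0]],"travel":[[3,0,4],[1,0,4],[0,0,2],[0,0,0]],"hand":[0,0,0,0]}'
python3 -m creep '{"angular":[[0,0,0],[0,0,0]],"travel":[[0,0,1.5],[0,0,0]],"hand":[0,0]}'
python3 -m creep '{"angular":[[0,0,0],[0,0,0]],"travel":[[0,0,1],[0,0,0]],"hand":[0,0]}'
```

```text
time: 18.3
tool_pos: [568.8, -331.9, 50.5]
tcp_rot: [-0.0, -0.632, 0.775, -0.0]
force: [-0.6, -1.1, 0.5]
opening: -0.0
time: 18.55
tool_pos: [568.6, -331.6, 48.7]
tcp_rot: [0.0, -0.632, 0.775, 0.0]
force: [0.2, -0.1, 0.5]
opening: 0.003
time: 18.8
tool_pos: [568.6, -331.8, 48.1]
tcp_rot: [-0.0, -0.632, 0.775, -0.0]
force: [-0.4, -0.7, 2.7]
opening: 0.003
```

```bash
python3 -m creep '{"angular":[[0,0,0],[0,0,0]],"travel":[[0,0,1],[0,0,0]],"hand":[0,0]}'
python3 -m creep '{"angular":[[0,0,0],[0,0,0]],"travel":[[0,0,1],[0,0,0]],"hand":[0,0]}'
python3 -m creep '{"angular":[[0,0,0],[0,0,0]],"travel":[[0,0,1],[0,0,0]],"hand":[0,0]}'
```

```text
time: 19.05
tool_pos: [568.7, -331.8, 47.8]
tcp_rot: [-0.0, -0.632, 0.775, -0.0]
force: [-2.6, -0.2, 9.6]
opening: 0.001
time: 19.3
tool_pos: [568.8, -332.0, 47.5]
tcp_rot: [-0.0, -0.632, 0.775, -0.001]
force: [-4.7, 1.6, 15.5]
opening: -0.001
time: 19.55
tool_pos: [568.9, -332.0, 47.2]
tcp_rot: [0.0, -0.632, 0.775, -0.001]
force: [-6.6, 2.0, 22.5]
opening: -0.0
```

```bash
python3 -m creep '{"angular":[[0,0,0],[0,0,0]],"travel":[[0,0,1],[0,0,0]],"hand":[0,0]}'
python3 -m creep '{"angular":[[0,0,0],[0,0,0],[0,0,0],[0,0,0],[0,0,0],[0,0,0],[0,0,0],[0,0,0]],"travel":[[0,0,-4],[0,0,-10],[0,0,-30],[0,0,-40],[-30,0,-30],[-30,0,-20],[-30,0,0],[0,0,0]],"hand":[0,0,0,0,0,0,0,0]}'
python3 look.py w10; python3 look.py s10 side;python3 -c "
import cv2;im=cv2.imread('pics/s10.png');cv2.imwrite('pics/s10c.png',cv2.resize(im[100:200,200:330],None,fx=5,fy=5,interpolation=2))"
```

```text
time: 19.8
tool_pos: [569.0, -332.2, 47.0]
tcp_rot: [0.0, -0.632, 0.775, -0.001]
force: [-8.6, 3.9, 28.8]
opening: 0.001
time: 20.8
tool_pos: [587.2, -241.5, 178.3]
tcp_rot: [0.0, -0.633, 0.774, 0.0]
force: [-0.1, -0.8, -0.4]
opening: -0.002
20.8 [ 587.18 -241.54  178.28] [-0.15 -0.8  -0.36] -0.0024051969381480333
[[-0.2  -0.98  0.  ]
 [-0.98  0.2   0.  ]
 [-0.    0.   -1.  ]]
20.85 [ 586.92 -242.74  177.98] [ 0.17 -0.84  0.39] 0.0012304886090786754
[[-0.2  -0.98 -0.  ]
 [-0.98  0.2   0.  ]
 [-0.    0.   -1.  ]]
```

View pics/w10.png

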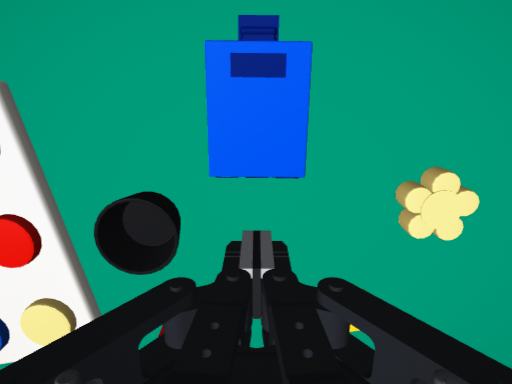

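View pics/s10c.png

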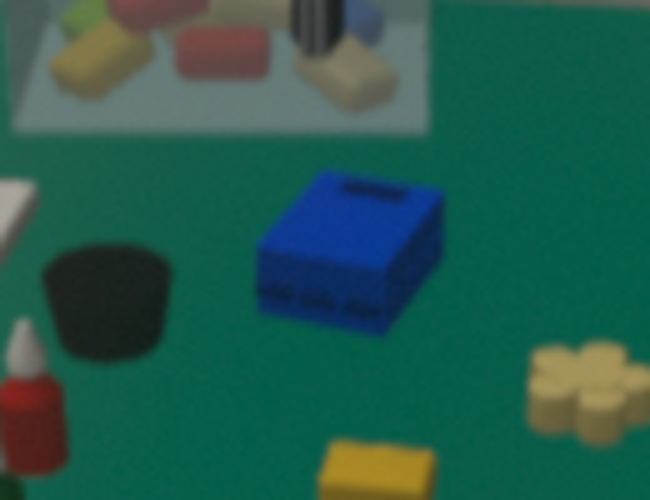

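The blue case is shut and stays shut with nothing touching it: side crop (350,240), wrist (258,108). Now to the lime case, measuring it from above first.

```bash
python3 -m creep '{"angular":[[0,0,0],[0,0,0],[0,0,0],[0,0,0],[0,0,0],[0,0,0],[0,0,0],[0,0,0],[0,0,0],[0,0,0],[0,0,0],[0,0,0],[0,0,-7.4],[0,0,0]],"travel":[[0,0,-25],[0,0,-26],[-49,16,0],[-49,16,0],[-49,16,0],[-49,16,0],[-49,16,0],[-49,16,0],[-49,16,0],[-49,16,0],[-49,16,0],[-49,15,0],[0,0,0],[0,0,0]],"hand":[0,0,0,0,0,0,0,0,0,0,0,0,0,0]}'
python3 look.py w11
```

```text
time: 22.65
tool_pos: [530.2, 268.1, 228.5]
tcp_rot: [-0.0, -0.68, 0.733, 0.0]
force: [-0.2, -0.7, -0.7]
opening: -0.004
22.65 [530.18 268.13 228.48] [-0.22 -0.69 -0.73] -0.0038199873250129596
[[-0.07 -1.   -0.  ]
 [-1.    0.07 -0.  ]
 [ 0.    0.   -1.  ]]
```

View pics/w11.png

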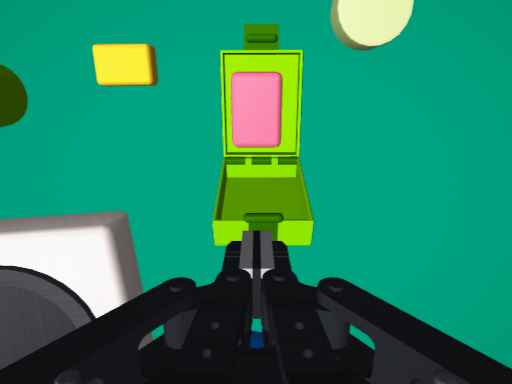

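The lime case is square in the view, with rim corners (221,51), (302,51), (300,157) and (222,157). The stove is at lower left, so I'll check clearance to it too.

Run:
```python
from h import *
from scipy.optimize import least_squares
np.set_printoptions(precision=2,suppress=True)
W=cam("wrist"); px=np.array([(221,51),(302,51),(300,157),(222,157)])
P=np.array([onplane(p,20,W) for p in px]); print(P)
M=np.array([(-55,-42),(-55,42),(55,42),(55,-42)])
def f(v):
    c,s=np.cos(v[2]),np.sin(v[2]); return (M@np.array([[c,s],[-s,c]])+v[:2]-P[:,:2]).ravel()
r=least_squares(f,[521,206,1.5]); print(r.x,np.degrees(r.x[2]),np.round(r.fun,1))
u=np.array([np.cos(r.x[2]),np.sin(r.x[2])]); print("s,lat",(status.read_state()["tool_pos"][:2]-r.x[:2])@u,(status.read_state()["tool_pos"][:2]-r.x[:2])@[-u[1],u[0]])
for z in (50,100): print("stove corner",z,onplane((128,212),z,W))
T=cam("top");print("stove top cam",[onplane((133,y),40,T) for y in (60,146)], onplane((168,105),60,T))
o=optics.get_image("wrist")
for n in ["lime_case_seat","lime_case_hinge"]:
    print(n,[(round(d["confidence"],2),onplane(d["position"],{"seat":4,"hinge":20}[n.split("_")[-1]],W)) for d in optics.pinpoint("wrist",n)[:2]])
```

```text
[[557.58 154.39  20.  ]
 [475.88 160.77  20.  ]
 [482.12 269.55  20.  ]
 [568.39 262.81  20.  ]]
[520.99 211.88   1.49] 85.52150678151017 [ 1.  -0.6 -1.1 -0.4  1.3  0.4 -1.2  0.6]
s,lat 56.40078858100552 -4.868099975526621
stove corner 50 [671.29 308.55  50.  ]
stove corner 100 [648.6  290.88 100.  ]
stove top cam [array([944.3 , 326.68,  40.  ]), array([689.58, 306.49,  40.  ])] [801.6  213.75  60.  ]
lime_case_seat [(0.51, array([532.09, 365.38,   4.  ])), (0.41, array([526.19, 270.89,   4.  ]))]
lime_case_hinge [(0.7, array([526.66, 267.2 ,  20.  ]))]
```

```bash
python3 -m creep '{"angular":[[0,0,0],[0,0,0],[0,0,0],[0,0,0],[0,0,0],[0,0,0],[0,0,0],[0,0,0],[0,0,0],[0,0,0],[0,0,0],[0,0,0],[0,0,0],[0,0,0],[0,0,0],[0,0,0]],"travel":[[-30,2,0],[-46,2,0],[-30,0,0],[0,0,0],[0,0,40],[0,0,45],[0,0,33],[0,0,10],[15,0,0],[15,0,0],[15,0,0],[14,0,-1],[14,0,-2],[12,0,-2],[0,0,0],[0,0,0]],"hand":[0,0,0,0,0,0,0,0,0,0,0,0,0,0,0,0]}'
python3 look.py w12
```

```text
time: 24.85
tool_pos: [527.5, 289.8, 105.8]
tcp_rot: [-0.0, -0.68, 0.733, 0.0]
force: [-0.1, -0.1, -0.9]
opening: -0.002
24.85 [527.5  289.79 105.82] [-0.14 -0.1  -0.91] -0.002278374793103436
[[-0.07 -1.   -0.  ]
 [-1.    0.07 -0.  ]
 [ 0.    0.   -1.  ]]
```

View pics/w12.png

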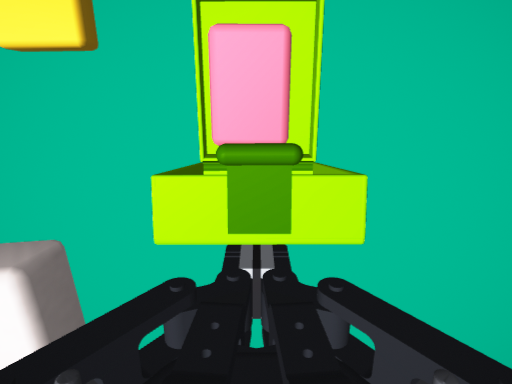

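The lime cover is upright and centred, just as the blue one was. I'll use the same swing.

```bash
python3 -m creep '{"angular":[[0,0,0],[0,0,0],[0,0,0],[0,0,0],[0,0,0],[0,0,0],[0,0,0],[0,0,0],[0,0,0],[0,0,0],[0,0,0],[0,0,0],[0,0,0]],"travel":[[9,0,-2],[10,0,-2],[10,0,0],[10,0,0],[10,0,1.5],[10,0,2],[9.3,0,4],[9.3,0,4.7],[8.4,0,6],[8.4,0,7],[11.6,0,12],[7.9,0,12],[0,0,0]],"hand":[0,0,0,0,0,0,0,0,0,0,0,0,0]}'
python3 look.py w13; python3 look.py s13 side
```

```text
time: 26.52
tool_pos: [518.4, 175.2, 59.6]
tcp_rot: [-0.001, -0.68, 0.733, 0.0]
force: [0.1, -1.0, 0.3]
opening: 0.002
26.525 [518.41 175.17  59.6 ] [ 0.15 -1.02  0.34] 0.0016394913255057125
[[-0.07 -1.   -0.  ]
 [-1.    0.07 -0.  ]
 [ 0.    0.   -1.  ]]
26.575 [518.62 175.63  60.17] [-1.   -0.69  0.77] -0.001620088590756095
[[-0.07 -1.   -0.  ]
 [-1.    0.07 -0.  ]
 [ 0.    0.   -1.  ]]
```

View pics/w13.png

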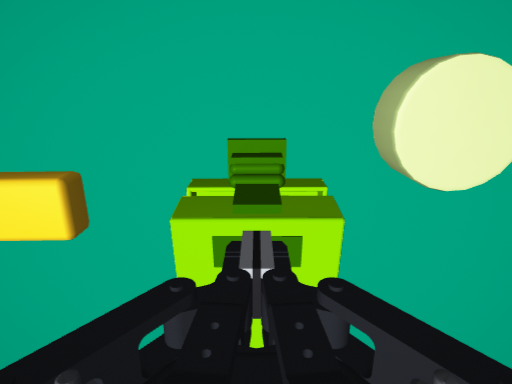

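View pics/s13.png

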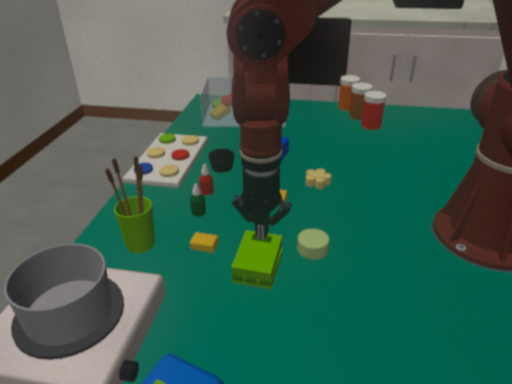

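The fingertips are on the lime thumb patch and the cover is almost shut. I'll press it the same way.

```bash
python3 -m creep '{"angular":[[0,0,0],[0,0,0],[0,0,0],[0,0,0],[0,0,0]],"travel":[[3,0,4],[1,0,4],[0,0,2],[0,0,2],[0,0,0]],"hand":[0,0,0,0,0]}'
python3 -m creep '{"angular":[[0,0,0],[0,0,0],[0,0,0]],"travel":[[0,0,1],[0,0,1],[0,0,0]],"hand":[0,0,0]}'
python3 -m creep '{"angular":[[0,0,0],[0,0,0],[0,0,0]],"travel":[[0,0,1],[0,0,1],[0,0,0]],"hand":[0,0,0]}'
```

```text
time: 27.25
tool_pos: [518.7, 172.2, 48.5]
tcp_rot: [-0.0, -0.68, 0.733, 0.0]
force: [1.1, 0.1, 0.1]
opening: -0.001
time: 27.62
tool_pos: [518.9, 172.0, 47.6]
tcp_rot: [0.0, -0.68, 0.733, -0.0]
force: [-3.9, -2.6, 12.8]
opening: 0.001
time: 28.0
tool_pos: [519.2, 171.8, 46.9]
tcp_rot: [0.0, -0.68, 0.733, -0.001]
force: [-8.9, -4.7, 30.3]
opening: -0.001
```

Pressed to 30 N at tip z=46.9 mm, which matches the blue case (28.8 N, 47.0 mm). I'll release and check everything.

```bash
python3 -m creep '{"angular":[[0,0,0],[0,0,0],[0,0,0],[0,0,0],[0,0,0],[0,0,0],[0,0,0],[0,0,0],[0,0,0],[0,0,0]],"travel":[[0,0,-5],[0,0,-15],[0,0,-30],[0,0,-40],[-30,0,-40],[-40,0,-20],[-40,0,0],[-30,0,0],[0,0,0],[0,0,0]],"hand":[0,0,0,0,0,0,0,0,0,0]}'
python3 look.py w14; python3 look.py s14 side; python3 look.py t14 top
python3 - <<'E'
import cv2
im=cv2.imread('pics/s14.png');cv2.imwrite('pics/s14c.png',cv2.resize(im[110:310,130:340],None,fx=2.9,fy=2.9,interpolation=2))
im=cv2.imread('pics/t14.png');cv2.imwrite('pics/t14c.png',cv2.resize(im[120:270,100:400],None,fx=2.6,fy=2.6,interpolation=2))
E
```

```text
time: 29.25
tool_pos: [528.9, 311.3, 194.8]
tcp_rot: [-0.0, -0.681, 0.733, -0.0]
force: [-0.7, 0.4, -0.2]
opening: -0.003
29.25 [528.89 311.32 194.77] [-0.73  0.4  -0.22] -0.0028878274622512502
[[-0.07 -1.   -0.  ]
 [-1.    0.07 -0.  ]
 [ 0.    0.   -1.  ]]
29.3 [529.02 311.   194.83] [ 0.14  0.39 -1.01] 0.002173334186642872
[[-0.07 -1.   -0.  ]
 [-1.    0.07 -0.  ]
 [ 0.    0.   -1.  ]]
29.35 [529.13 310.88 194.85] [ 0.13 -0.06  0.62] -0.0007799787024287859
[[-0.07 -1.   -0.  ]
 [-1.    0.07 -0.  ]
 [ 0.    0.   -1.  ]]
```

View pics/w14.png

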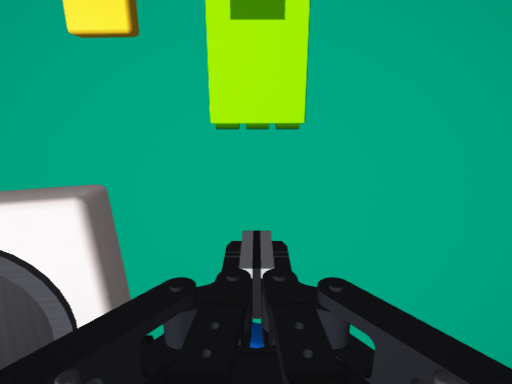

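View pics/s14c.png

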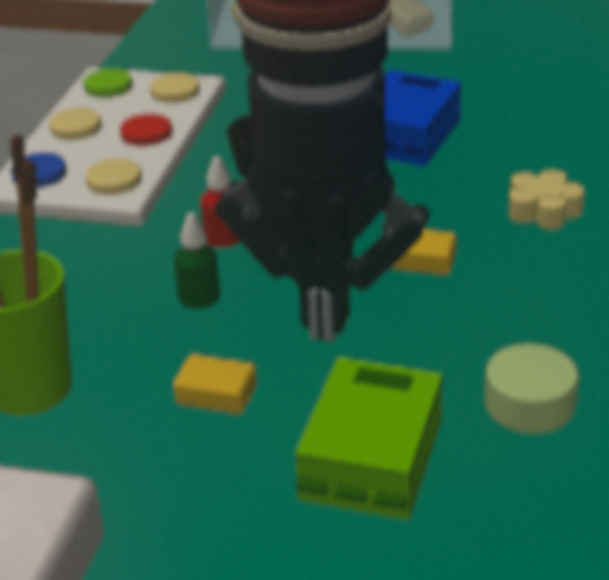

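View pics/t14c.png

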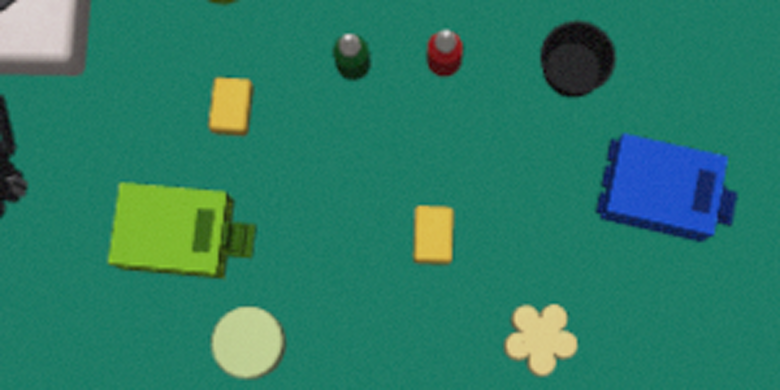

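Both covers are shut. In the top crop the decoys and bystanders sit at the same pixels as at the start, and nothing touches the robot. Handing in.

```bash
python3 -c "
from station import close_job
print(close_job())"
```

```text
the job is handed in; nothing more can be done
None
```

The yellow soap bar is lying flat in the blue case, both cases are shut, and I handed the job in at about 29 s of the 69 s allowed. No verdict is reported.

- **Right bar:** of the three yellow bars, I took the one that measured about 75 x 51 mm. The other two measured roughly 58 x 38 mm.
- **Placing:** I lowered the bar until the force showed it touching the case floor, then released it. The wrist view afterwards showed it square and flat inside the walls.
- **Closing:** I pressed each thumb patch until the cover was hard against its stop, with 28.8 N on the blue cover and 30.3 N on the lime cover.

**Last checks:**
- **Covers:** about 1.2 s after release the lime cover was still shut, and the blue cover was still shut about 9 s after. No catch click showed in the force readings, so I judge the catches hold because the springs did not lift the covers.
- **Other things on the table:** the two spare yellow bars, the bottles, the pot, the flower soap and the round soap all sit at the same place in the top picture as at the start. The pink soap was last seen in the lime case just before its cover came down.

**Measurements that disagreed:** the wrist and top cameras differed by about 3 mm on the blue case's position and 5 mm on the lime case's. I used values in between, which were within the clearances.

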